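# Tip the guide shafts through the slot of the stock box and count them in

### The arm

A 6-joint arm with a two-finger parallel gripper is mounted at the origin on a cart in front of the work surface, level with it; the furniture and walls round the work are solid. World frame = base frame: x ahead of the robot, y to its left, z up, the work surface at z = 0. Lengths are in m, angles in rad, forces in N, time in s.
With the tool pointing down it reaches from about 0.25 to 0.775 m from the base axis. Payload 4 kg.
Tool frame: the origin (TCP) lies at the very end of the fingers, on their centre line; the grasp point (between the pads) lies 19 mm behind it (manip.tcp_to_grasp is the distance from the TCP to the grasp point, in m); z points along the fingers, y is the line along which they close (so a half turn about z gives the same grasp; the last joint's range is limited). The gripper opens to 94 mm and grips with 3 to 60 N. Pads are 16 mm wide; open, the fingers measure 119 mm over their backs; the gripper's body (75 mm by 177 mm) begins 78 mm behind the grasp point.
Start: joints at [-1.272, 0.087, 1.371, -0, 1.684, -0.103], TCP at [0.215, -0.506, 0.206] pointing down, gripper open.
Joint ranges: [-3.1, 3.1], [-0.76, 2.03], [0.27, 2.55], [-1.08, 4.22], [0.17, 2.65], [-2.57, 2.57]. Speed limits (rad/s): [2.79, 2.79, 3.14, 3.14, 3.14, 3.14].

### API

Orientations are given as a 3x3 rotation matrix whose columns are the frame's x, y, z axes.
In Python, from plant import readout, vision, job_done, finder, manip gives the robot as it stands.
- The arm moves only by the shell command python3 -m handwheel 'ROWS' [FORCE]. ROWS is text: rows parted by semicolons, each of 7 numbers parted by spaces: the shift along the tool's x, y, z in mm, then the turn, a rotation vector about the tool's x, y, z in degrees, then the opening, from 0 (shut) to 1 (fully open). A call has 1 to 8 rows; each row shifts and turns the commanded pose from where the row before left it, along the tool's axes as they then stand; what a row does not reach is not made up. A row lasts 1/12 s, in which the tool goes at most 41.7 mm and 7.16 degrees, less where a joint would pass 70% of its speed; a pose out of reach is approached as far as the arm can. A call with a gripper value outside its range is refused whole. The fingers move at their own pace and stop on an object; FORCE is the grip in N (left out, the last holds). Time passes only in rows, so rows that do not move let the fingers close. It gives the time, the measured TCP pose, the force, the opening and the grip force at its end, in the units of the state.
- readout.read_state(): the state, without advancing time (a new reading comes with each control period).
- vision.camera(name): name is "side" or "top"; returns a dict with "img" (480x640x3 uint8, red, green, blue), "K" (3x3 intrinsics, pixels), "position" and "attitude" of the camera in the world. Camera axes: x right, y down, z forward; pixel columns grow to the right and rows downward; lengths in m; the calibration is good to about 2 mm. A picture is of the moment at which its call begins. There is no depth.
- job_done(): hands the job in; it is judged then, once.
Trained networks look in a picture, given as the dict that the camera call returned (one of the last four; its "shot" number tells which), for a name from the list of things; names that differ only in an ending like _2 or _b are one class to them, and where a whole thing is asked for, a point or a joint stands for the part that bears it (a point fixed in the world has none). Each returns a list of dicts, best first, with "score" (0 to 1); they miss things now and then, are a little off and sometimes report something else, mostly with a low value. They report only what shows in the picture. A call takes as long as a camera call. They do not tell look-alikes from the thing itself.
- finder.find_in(picture, thing): "extent" ([left, top, right, bottom] as shares, 0 to 1, of the picture: columns of its width, rows of its height, round what is visible of it).
- finder.trace(picture, thing): "region" (480x640 bool, what is visible of it) and "extent" ([left, top, right, bottom] as shares, 0 to 1, of the picture: columns of its width, rows of its height, round what is visible of it).
The state is a dict: "time": time; "joint_pos": joint angles; "qvel": joint speeds; "joint_torque": joint torques, N m; "ee_pos": TCP position; "ee_rot": TCP orientation; "ft_force": force on the tool from outside, world axes, zero at the start; "wrist_torque": the same for the moment, N m; "finger_gap": finger opening in m; "grip_force": force on a finger pad.
Only numpy, scipy, OpenCV 4.12 (cv2) and the standard library are available. Lean on these libraries where they do the work, as an engineer would, in place of code of your own. Each camera call takes 0.05 s, during which the arm holds its last target. There are 200 camera calls.

### The job

Pick up the yellow scoop by its handle, turn it so that its three steel shafts lie along the slot of the blue stock box, and tip them over its open front edge, down the sloping deck and through the slot, never touching a shaft with the gripper. Then stand the empty scoop upright on the table, and after that roll the black counter wheel at the end of the box until the orange face with three dots is at the top, between the two red pointers. Leave the marker, gear, battery and tin where they are.

Things in the scene. Friction and masses are not known exactly. Their poses are not given: they have to be found in the camera images.
- slot_box: fixed blue stock box, 96 (x) x 156 (y) x 99 mm high; origin: centre of its underside. Its top is a grey deck falling 23 degrees to the box's -x side, from z = 88 mm at x = +48 to z = 58 at x = -23, where the slot opens; 146 mm wide between cheeks 12 mm higher than it. The 99 mm front wall (x = -43 to -48) stops what rolls down. The wheel's grey housing stands beside it at y = -96 to -140
- slot_mid (a point): middle of the slot, 58 mm above the table, axes as slot_box. The slot is 146 mm long (y) and 20 mm wide (x), between the deck's low edge and the front wall; what falls through lies in the 40 mm deep box below
- scoop: loose yellow scoop, 58 (x) x 134 (y) mm, 0.15 kg empty; origin on its underside, z up. Floor falls 9 degrees from the open front lip (x = -26, z = 14 mm) back to the rear wall (x = 22, z = 6); side walls 18 mm high. The shafts lie along y against the rear wall, tops below 25 mm. They roll out over the lip (to -x) once it is tipped forward well past 9 degrees, best 23 to 45
- desk_robot_arm: small dark desk arm, fixed, standing between scoop and stock box: an obstacle 0.27 m high that fills x = 0.49 to 0.71, y = 0.09 to 0.31 m of the room and never moves. Carry the scoop past it on the robot's side
- scoop_lip (a point): middle of the scoop's open front lip, at (-26, 0, 14) mm in the scoop
- scoop_handle (a point): grasp point on the scoop's black upright tab handle, at (27, 0, 58) mm in the scoop: tab 10 mm thick along the scoop's x, 50 mm long along y, its top 16 mm above this point, free of the yellow walls down to 27 mm below it
- shaft_1: one of three equal round steel shafts, 12 mm across and 120 mm long, 0.05 kg, lying in the scoop; origin at its middle on its axis, length along its y; it rolls freely
- shaft_2: one of three equal round steel shafts, 12 mm across and 120 mm long, 0.05 kg, lying in the scoop; origin at its middle on its axis, length along its y; it rolls freely
- shaft_3: one of three equal round steel shafts, 12 mm across and 120 mm long, 0.05 kg, lying in the scoop; origin at its middle on its axis, length along its y; it rolls freely
- count_wheel (a joint): angle of the black counter wheel, radius 25 mm, 20 mm wide, axle along slot_box's y: ten faces 0.628 rad apart with 0 to 9 dots, white, the three orange. Grows as the wheel's top moves to slot_box's +x (away from the robot); 0: no dots on top, 1.885: three. Starts at 0 to 0.7; no clicks, drag about 1 N at the rim, stays where left; a fingertip pressed on top with 4 to 10 N drags it round
- wheel_top (a point): topmost point of the counter wheel, 80 mm above the table, middle of its width; fixed to the box, axes as slot_box. The housing's side plates, 13 to 20 mm to either side, carry red pointers that end 4 mm below this point
- marker_blue: blue-capped white marker lying on the table, 16 x 130 x 17 mm; origin under its middle, length along its y
- gear_black: black plastic gear lying flat, 40 mm across, 12 mm thick; origin under its middle
- battery_9v: brown block battery lying flat, 26 x 52 x 18 mm; origin under its middle, length along its y
- flux_tin: round white tin with a red lid, 58 mm across, 26 mm high; origin under its middle
Mind the look-alikes: they are no part of the job. What is shaped like the shaft_1 but green is not meant.

How it is judged:
By the outcome, as a careful person would: the job done as asked, in the order asked, and still so for the second after the job is handed in, with the robot touching nothing.
It also fails if it takes over 72 s, if anything falls off the work surface, if the arm or the gripper's body presses on something with over 40 N, if the wrist force passes 120 N, or if a joint passes its speed limit or range.

## Working session

There is one attempt and no reset: what is moved stays moved. The work goes in short steps, Python scripts to look and compute and a shell command to move; the robot and the scene stay as the last step left them, time stands still between calls to the robot, and variables do not carry over. Pictures are saved under pics/ and viewed, at most 10 in all, crops included, and the job is handed in when it is done.

```bash
mkdir -p pics; cat > h.py <<'E'
import numpy as np, cv2
from plant import readout, vision, job_done, finder, manip
def ray(p,u,v):
    K=np.array(p["K"]);R=np.array(p["attitude"]);d=R@np.linalg.inv(K)@np.array([u,v,1.]);return np.array(p["position"]),d
def at(p,u,v,z):
    o,d=ray(p,u,v);return o+d*(z-o[2])/d[2]
def proj(p,X):
    c=np.array(p["attitude"]).T@(np.array(X)-np.array(p["position"]));q=np.array(p["K"])@c;return q[:2]/q[2]
def save(p,n,crop=None,s=1):
    im=p["img"][:,:,::-1]
    if crop: l,t,r,b=crop; im=im[t:b,l:r]
    cv2.imwrite("pics/"+n,cv2.resize(im,None,fx=s,fy=s,interpolation=cv2.INTER_CUBIC))
E
python3 - <<'E'
from h import *
for n in("top","side"):
    p=vision.camera(n);save(p,n+"0.png");print(n,np.round(p["position"],3),np.round(p["attitude"],3).tolist(),np.array(p["K"]).tolist())
    for t in("slot_box","scoop","scoop_handle","shaft_1","count_wheel"):
        for r in finder.find_in(p,t)[:5]:print(t,round(r["score"],2),np.round(np.array(r["extent"])*[640,480,640,480],1))
print(readout.read_state()); print(manip.tcp_to_grasp)
E
```

```text
top [0.343 0.18  1.37 ] [[0.019, -0.995, 0.094], [-1.0, -0.019, 0.005], [-0.003, -0.094, -0.996]] [[604.6981006419647, 0.0, 318.663011887266], [0.0, 604.6981006419647, 238.3573122735294], [0.0, 0.0, 1.0]]
slot_box 0.71 [380.9 183.1 486.4 245. ]
scoop 0.64 [229.8 241.4 288.3 291.5]
scoop_handle 0.62 [229.1 242.3 292.5 291.1]
shaft_1 0.81 [131.3 272.3 170.7 313.3]
shaft_1 0.72 [232.5 246.4 272.  277. ]
shaft_1 0.57 [235.  249.  281.  278.6]
shaft_1 0.51 [236.6 252.7 283.2 285.2]
count_wheel 0.7 [465.5 194.4 484.  219.1]
count_wheel 0.58 [228.9 240.8 289.8 294.3]
side [ 0.309 -0.584  0.573] [[0.974, -0.136, 0.179], [-0.224, -0.505, 0.833], [-0.023, -0.852, -0.523]] [[433.38321575133216, 0.0, 324.25451383323434], [0.0, 433.38321575133216, 242.2440216867618], [0.0, 0.0, 1.0]]
slot_box 0.85 [337.8 270.9 441.7 407.7]
scoop 0.8 [260.6 216.6 313.2 261.3]
scoop_handle 0.66 [257.  218.2 316.1 263.3]
shaft_1 0.68 [281.2 386.6 295.7 414.2]
shaft_1 0.66 [270.2 234.4 302.5 250. ]
shaft_1 0.66 [236.6 203.7 274.4 215.1]
shaft_1 0.58 [264.8 239.8 299.2 253.9]
shaft_1 0.51 [273.  231.5 305.7 253. ]
cou
[... 153 characters left out ...]
8360892e+00, -1.03105935e-01]), 'qvel': array([-0.00140441, -0.00055034, -0.00060262, -0.00202405, -0.00201906,
        0.00210466]), 'joint_torque': array([-2.64309074e-04, -3.39781129e+01, -3.02414703e+01,  7.19361613e-02,
        2.37213360e-02, -6.78198724e-07]), 'ee_pos': array([ 0.21509081, -0.50621001,  0.20553547]), 'ee_rot': array([[ 9.20354455e-01,  3.91085255e-01,  3.25791029e-05],
       [ 3.91085255e-01, -9.20354445e-01, -1.34055525e-04],
       [-2.24428170e-05,  1.36119806e-04, -9.99999990e-01]]), 'ft_force': array([ 0.43136231, -0.27826345, -0.04652942]), 'wrist_torque': array([ 0.01927441, -0.02025297, -0.0049061 ]), 'grip_force': 0.0, 'finger_gap': 0.093873977160514}
0.0188
```

View pics/top0.png

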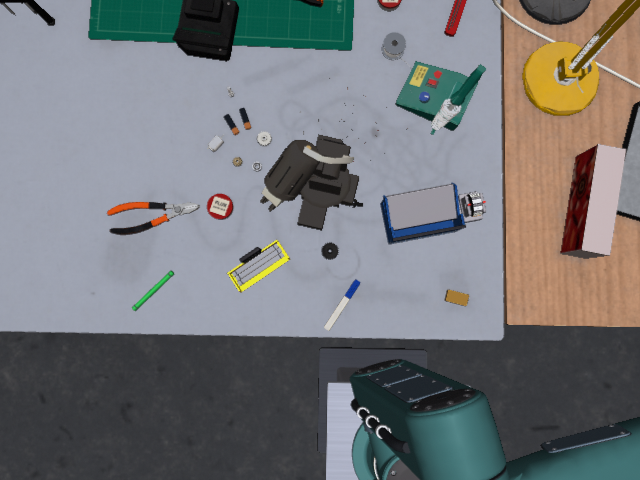

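View pics/side0.png

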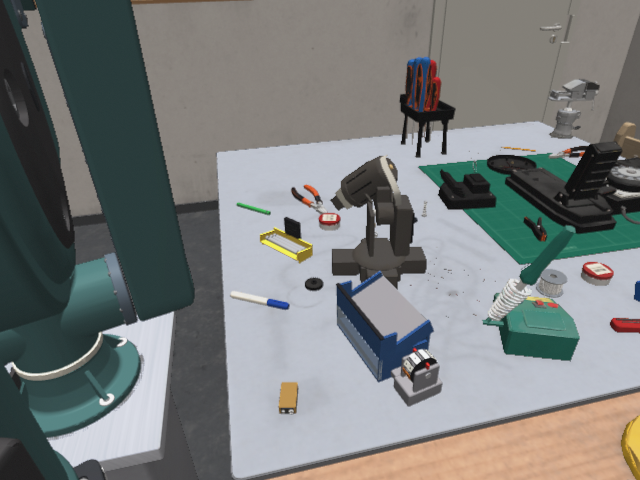

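The top view shows the scoop at (259,266) with its handle up-left, the stock box at (424,213) and the wheel at (475,206). The green stick at (153,290) is the look-alike shaft. Next I'll fit the poses from the silhouettes.

```bash
cat > fit.py <<'E'
from h import *
from scipy.optimize import minimize
def prism(prof,y0,y1): # convex profile pts (x,z)
    return np.array([[x,y,z] for x,z in prof for y in(y0,y1)])/1000
def bx(x0,x1,y0,y1,z0,z1): return prism([(x0,z0),(x0,z1),(x1,z0),(x1,z1)],y0,y1)
SCOOP=[prism([(-26,0),(-26,18),(24,0),(24,18)],-67,67),bx(22,32,-25,25,31,74),bx(22,32,-25,25,0,31)]
BOX=[bx(-48,-43,-78,78,0,99),prism([(-48,0),(-48,62),(-23,70),(48,99),(48,0)],-78,78)]
def pts(P,q):
    x,y,a=q[:3];z=q[3] if len(q)>3 else 0;c,s=np.cos(a),np.sin(a);return P@np.array([[c,s,0],[-s,c,0],[0,0,1]])+[x,y,z]
def mask(p,parts,q,S=4):
    m=np.zeros((480*S,640*S),np.uint8)
    for P in parts:
        uv=np.array([proj(p,X) for X in pts(P,q)])
        cv2.fillConvexPoly(m,cv2.convexHull(((uv+.5)*S*16).astype(np.int32)),1,shift=4)
    return cv2.resize(m*255,(640,480),interpolation=cv2.INTER_AREA)/255.
def fit(views,parts,q0):
    def f(q): return sum(np.abs(mask(p,parts,q)-M).sum()/M.sum() for p,M in views)
    r=minimize(f,q0,method="Nelder-Mead",options=dict(initial_simplex=np.array([q0]+[np.array(q0)+d for d in np.diag([.012,.012,.12])]),xatol=2e-4,fatol=1e-4));return r.x,r.fun
E
python3 - <<'E'
from fit import *
T=vision.camera("top");S=vision.camera("side")
for nm,parts,uv,z,a0 in(("scoop",SCOOP,(259,266),.01,.6),("slot_box",BOX,(424,213),.05,.1)):
    v=[]
    for p in(T,S):
        m=finder.trace(p,nm)[0]["region"].astype(float);v.append((p,m));print(nm,m.sum())
    g=at(T,*uv,z)
    for vv in(v,v[:1],v[1:]):
        q,e=fit(vv,parts,[g[0],g[1],a0]);print(nm,np.round(q,4),round(e,3))
        if vv is v: Q=q
    for p,m in v:
        p["img"]=p["img"].copy()
        c,_=cv2.findContours((mask(p,parts,Q)>.5).astype(np.uint8),0,2);cv2.drawContours(p["img"],c,-1,(255,0,255),1)
        c,_=cv2.findContours(m.astype(np.uint8),0,2);cv2.drawContours(p["img"],c,-1,(0,255,0),1)
a=cv2.resize(T["img"][170:300,220:500],None,fx=2.8,fy=2.8);b=cv2.resize(S["img"][205:415,220:450],None,fx=1.1,fy=1.1)
a=cv2.resize(T["img"][170:300,220:500],None,fx=2.1,fy=2.1);b=cv2.resize(S["img"][205:415,250:450],None,fx=1.55,fy=1.55)
im=np.zeros((600,800,3),np.uint8);im[:273,:588]=a[:273,:588];im[274:274+b.shape[0],:b.shape[1]]=b
cv2.imwrite("pics/fit.png",im[:,:,::-1])
E
```

```text
scoop 671.0
scoop 854.0
scoop [0.4073 0.3226 0.6166] 2.177
scoop [0.4067 0.3224 0.6271] 1.42
scoop [0.4089 0.3321 0.6248] 0.657
slot_box 4427.0
slot_box 8216.0
slot_box [ 0.5251 -0.039   0.1989] 0.425
slot_box [ 0.5252 -0.0377  0.2106] 0.174
slot_box [ 0.5221 -0.0412  0.1755] 0.238
```

View pics/fit.png

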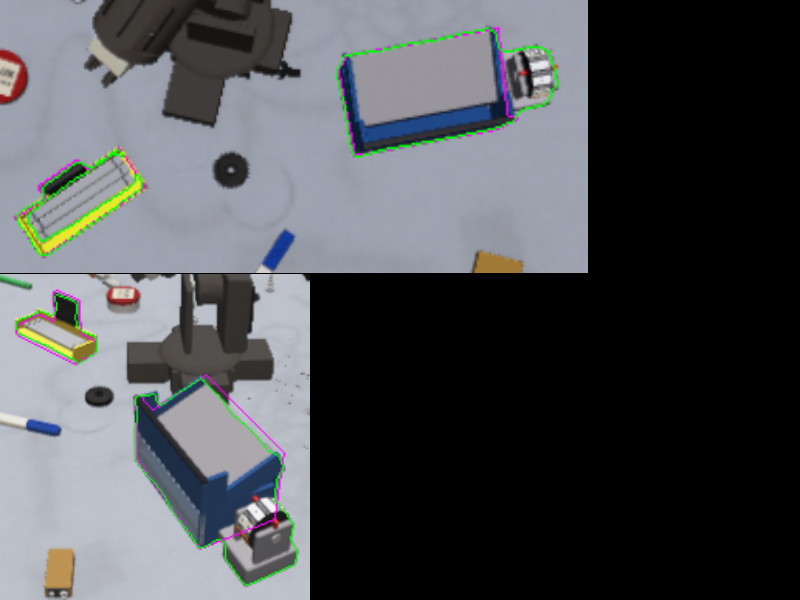

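```bash
cat > meas.py <<'E'
from fit import *
def fill(m):
    c,_=cv2.findContours(m.astype(np.uint8),0,2);o=np.zeros((480,640),np.uint8);cv2.drawContours(o,c,-1,1,-1);return o
def scoopmask(p,e):
    l,t,r,b=[int(x) for x in e];w=np.zeros((480,640),bool);w[t-4:b+4,l-4:r+4]=1
    h=cv2.cvtColor(p["img"],cv2.COLOR_RGB2HSV);I=p["img"].max(2)
    y=((h[...,0]>22)&(h[...,0]<38)&(h[...,1]>120))&w; k=(I<70)&w
    m=fill(cv2.morphologyEx((y|k).astype(np.uint8),cv2.MORPH_CLOSE,np.ones((3,3))))
    n,L,st,_=cv2.connectedComponentsWithStats(m);return (L==1+np.argmax(st[1:,4])).astype(float)
if __name__=="__main__":
    T=vision.camera("top");S=vision.camera("side")
    v=[]
    for p in(T,S):
        e=np.array(finder.find_in(p,"scoop")[0]["extent"])*[640,480,640,480];v.append((p,scoopmask(p,e)))
    for vv in(v,v[:1],v[1:]): print("scoop",*[np.round(t,4) for t in fit(vv,SCOOP,[.407,.323,.62])])
    q,_=fit(v,SCOOP,[.407,.323,.62]);allv=[(v,SCOOP,q)]
    Q=[.523,-.04,.19]
    for it in range(2):
        v=[];W=[]
        for p in(T,S):
            m=finder.trace(p,"slot_box")[0]["region"].astype(float)
            D=cv2.dilate((mask(p,[bx(-50,50,-145,-79,0,90)],Q)>0).astype(np.uint8),np.ones((5,5)))
            v.append((p,m));W.append(1-D)
        def f(q,ix=(0,1)): return sum((np.abs(mask(v[i][0],BOX,q)-v[i][1])*W[i]).sum()/v[i][1].sum() for i in ix)
        for ix in((0,1),(0,),(1,)):
            r=minimize(f,Q,args=(ix,),method="Nelder-Mead",options=dict(initial_simplex=np.array([Q]+[np.array(Q)+d for d in np.diag([.012,.012,.1])])))
            print("box",ix,np.round(r.x,4),round(r.fun,3))
            if len(ix)==2:Q=r.x
    allv.append((v,BOX,Q)); np.save("box.npy",Q)
    for v,P,q in allv:
        for p,m in v:
            p["img"]=p["img"].copy()
            c,_=cv2.findContours((mask(p,P,q)>.5).astype(np.uint8),0,2);cv2.drawContours(p["img"],c,-1,(255,0,255),1)
            if P is SCOOP: c,_=cv2.findContours(m.astype(np.uint8),0,2);cv2.drawContours(p["img"],c,-1,(0,255,0),1)
    a=cv2.resize(T["img"][170:300,220:500],None,fx=2.1,fy=2.1);b=cv2.resize(S["img"][205:415,250:450],None,fx=1.55,fy=1.55)
    im=np.zeros((600,800,3),np.uint8);im[:273,:588]=a[:273,:588];im[274:274+b.shape[0],:b.shape[1]]=b
    w=cv2.resize(S["img"][335:405,385:455],(325,325),interpolation=cv2.INTER_CUBIC);im[274:599,400:725]=w
    cv2.imwrite("pics/fit2.png",im[:,:,::-1])
    for n,uv in(("wheel top",[475,206.7]),): print(n,at(T,*uv,.08))
    for p in (T,S):print([ (round(r["score"],2),np.round(np.array(r["extent"])*[640,480,640,480],1)) for r in finder.find_in(p,"count_wheel")[:1]])
    for nm in("marker_blue","gear_black","battery_9v","flux_tin"):
        for r in finder.find_in(T,nm)[:2]:
            e=np.array(r["extent"])*[640,480,640,480];print(nm,round(r["score"],2),at(T,(e[0]+e[2])/2,(e[1]+e[3])/2,.01)[:2].round(3))
E
python3 meas.py
```

```text
scoop [0.4072 0.3226 0.6104] 0.3239
scoop [0.4076 0.3211 0.6148] 0.056
scoop [0.4084 0.3363 0.5976] 0.1582
box (0, 1) [ 0.5247 -0.0373  0.2009] 0.073
box (0,) [ 0.5255 -0.037   0.2043] 0.014
box (1,) [ 0.5224 -0.0388  0.1738] 0.046
box (0, 1) [ 0.5247 -0.0373  0.2009] 0.072
box (0,) [ 0.5254 -0.0369  0.2042] 0.014
box (1,) [ 0.5226 -0.0397  0.1861] 0.046
wheel top [ 0.5391787  -0.14903383  0.08      ]
[(0.73, array([376.7, 180.5, 486.7, 243.5]))]
[(0.67, array([403.4, 351. , 437.8, 380.6]))]
marker_blue 0.93 [0.319 0.126]
gear_black 0.53 [0.443 0.161]
battery_9v 0.81 [ 0.341 -0.125]
battery_9v 0.17 [0.404 0.317]
flux_tin 0.71 [0.537 0.407]
flux_tin 0.23 [0.405 0.321]
```

View pics/fit2.png

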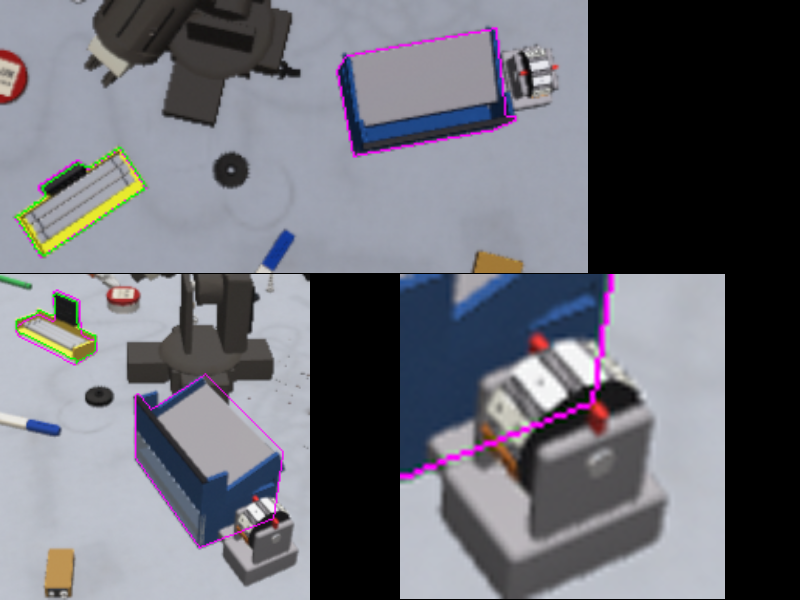

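```bash
cat > go.py <<'E'
from h import *
from scipy.spatial.transform import Rotation as Ro
B=(.525,-.037,.203)
def tool(yaw,tip=0): # tool y along scoop x, tip>0 = lip down (deg)
    return Ro.from_euler('z',yaw).as_matrix()@np.array([[0,1,0],[1,0,0],[0,0,-1.]])@Ro.from_rotvec([-np.radians(tip),0,0]).as_matrix()
def boxw(p,q=B):
    c,s=np.cos(q[2]),np.sin(q[2]);p=np.array(p)/1000;return np.array([q[0]+c*p[0]-s*p[1],q[1]+s*p[0]+c*p[1],p[2]])
def delta(pos,R,st=None):
    "turn first, then shift in the turned frame; mm, deg"
    st=st or readout.read_state();R0=st["ee_rot"]
    print("turn",np.degrees(Ro.from_matrix(R0.T@R).as_rotvec()).round(2),"then shift",((R.T@(np.array(pos)-st["ee_pos"]))*1000).round(1),"| shift-in-current",((R0.T@(np.array(pos)-st["ee_pos"]))*1000).round(1),"t",round(st["time"],2),"F",np.round(st["ft_force"],1),"gap",round(st["finger_gap"],4),"grip",round(st["grip_force"],1))
E
python3 - <<'E'
from go import *
h=boxw([27,0,0],(.4077,.3213,.613));print(h)
delta([h[0],h[1],.20],tool(.613))
E
```

```text
[0.42978399 0.33683374 0.        ]
turn [   0.     0.  -102.1] then shift [566.  660.6   5.5] | shift-in-current [ 527.3 -692.     5.4] t 1.6 F [-0.8  0.1 -0.4] gap 0.0935 grip 0.0
```

```bash
python3 -m handwheel '0 0 0 0 0 -6.8 1;0 0 0 0 0 -6.8 1;0 0 0 0 0 -6.8 1;0 0 0 0 0 -6.8 1;0 0 0 0 0 -6.8 1;0 0 0 0 0 -6.8 1;0 0 0 0 0 -6.8 1;0 0 0 0 0 -6.8 1'
python3 -m handwheel '0 0 0 0 0 -6.8 1;0 0 0 0 0 -6.8 1;0 0 0 0 0 -6.8 1;0 0 0 0 0 -6.8 1;0 0 0 0 0 -6.8 1;0 0 0 0 0 -6.8 1;0 0 0 0 0 -6.8 1'
python3 -m handwheel '26.3 30.2 0 0 0 0 1;26.3 30.2 0 0 0 0 1;26.3 30.2 0 0 0 0 1;26.3 30.2 0 0 0 0 1;26.3 30.2 0 0 0 0 1;26.3 30.2 0 0 0 0 1;26.3 30.2 0 0 0 0 1;26.3 30.2 0 0 0 0 1'
python3 -m handwheel '26.3 30.2 0 0 0 0 1;26.3 30.2 0 0 0 0 1;26.3 30.2 0 0 0 0 1;26.3 30.2 0 0 0 0 1;26.3 30.2 0 0 0 0 1'
python3 -c "
from go import *
print(readout.read_state()['ee_pos']);delta([.31,.337,.2],tool(.613))"
```

```text
time: 2.27
ee_pos: [0.2151, -0.5062, 0.2055]
ee_rot: [[0.212, 0.977, 0.0], [0.977, -0.212, -0.0], [-0.0, 0.0, -1.0]]
ft_force: [-0.5, 0.5, -0.6]
finger_gap: 0.0939
grip_force: 0.0
time: 2.85
ee_pos: [0.2151, -0.5062, 0.2055]
ee_rot: [[-0.579, 0.816, 0.0], [0.816, 0.579, -0.0], [-0.0, -0.0, -1.0]]
ft_force: [0.6, -0.2, 0.3]
finger_gap: 0.0939
grip_force: 0.0
time: 3.52
ee_pos: [0.2921, -0.1935, 0.2057]
ee_rot: [[-0.573, 0.82, 0.001], [0.82, 0.573, -0.001], [-0.001, 0.0, -1.0]]
ft_force: [1.1, -1.0, 0.4]
finger_gap: 0.094
grip_force: 0.0
time: 3.93
ee_pos: [0.3404, 0.001, 0.206]
ee_rot: [[-0.574, 0.819, 0.002], [0.819, 0.574, -0.0], [-0.002, 0.001, -1.0]]
ft_force: [0.4, -1.5, 0.4]
finger_gap: 0.0937
grip_force: 0.0
[0.34037573 0.00100303 0.20595668]
turn [ 0.08  0.09 -0.12] then shift [292.3 168.5   6. ] | shift-in-current [292.7 167.8   5.7] t 3.93 F [ 0.4 -1.5  0.4] gap 0.0937 grip 0.0
```

```bash
python3 -m handwheel '32.5 18.7 0 0 0 0 0.5;32.5 18.7 0 0 0 0 0.5;32.5 18.7 0 0 0 0 0.5;32.5 18.7 0 0 0 0 0.5;32.5 18.7 0 0 0 0 0.5;32.5 18.7 0 0 0 0 0.5;32.5 18.7 0 0 0 0 0.5;32.5 18.7 0 0 0 0 0.5'
python3 -m handwheel '32.5 18.7 0 0 0 0 0.5;-23 32.7 0 0 0 0 0.5;-23 32.7 0 0 0 0 0.5;-23 32.7 0 0 0 0 0.5;0 0 35 0 0 0 0.5;0 0 35 0 0 0 0.5;0 0 35 0 0 0 0.5;0 0 0 0 0 0 0.5'
python3 - <<'E'
from go import *
delta([.4298,.3368,.041],tool(.613))
T=vision.camera("top");S=vision.camera("side")
a=cv2.resize(T["img"][200:320,200:320],(480,480),interpolation=2);b=cv2.resize(S["img"][180:280,225:345],(320,267),interpolation=2)
b=cv2.resize(S["img"][200:280,250:330],(320,320),interpolation=2)
im=np.zeros((480,800,3),np.uint8);im[:,:480]=a;im[:320,480:]=b;cv2.imwrite("pics/g.png",im[:,:,::-1])
E
```

```text
time: 4.6
ee_pos: [0.313, 0.2999, 0.2057]
ee_rot: [[-0.574, 0.819, 0.001], [0.819, 0.574, 0.0], [-0.0, 0.001, -1.0]]
ft_force: [2.0, -1.0, -0.2]
finger_gap: 0.0475
grip_force: 0.0
time: 5.27
ee_pos: [0.4256, 0.3318, 0.0917]
ee_rot: [[-0.574, 0.819, -0.014], [0.819, 0.574, -0.009], [0.001, -0.017, -1.0]]
ft_force: [-0.7, -0.0, -1.4]
finger_gap: 0.0471
grip_force: 0.0
turn [-0.95 -0.04 -0.12] then shift [ 1.7  6.3 50.7] | shift-in-current [ 1.7  7.1 50.6] t 5.27 F [-0.7 -0.  -1.4] gap 0.0471 grip 0.0
```

View pics/g.png

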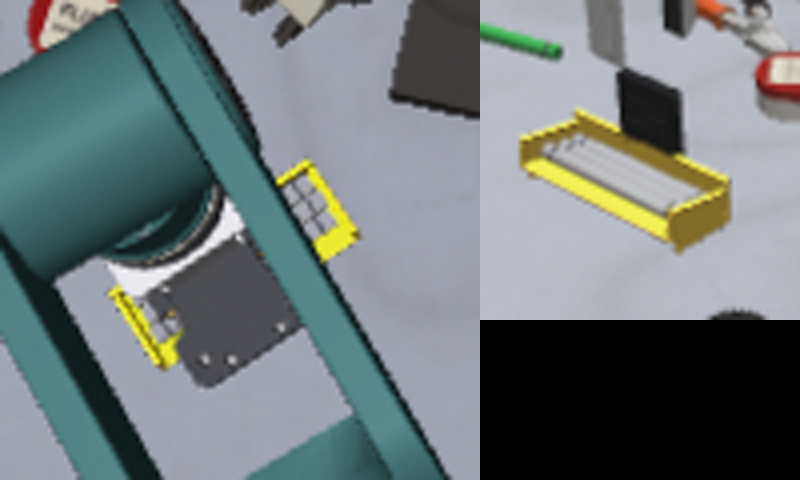

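```bash
python3 -m handwheel '0 0 0 0 0 0 0.5'; python3 -c "
from go import *
delta([.4298,.3368,.041],tool(.613))"
```

```text
time: 5.45
ee_pos: [0.4315, 0.3359, 0.1031]
ee_rot: [[-0.574, 0.819, 0.004], [0.819, 0.574, 0.002], [-0.0, 0.004, -1.0]]
ft_force: [0.4, 0.3, 0.5]
finger_gap: 0.0466
grip_force: 0.0
turn [ 0.23  0.02 -0.1 ] then shift [ 1.8 -0.9 62.1] | shift-in-current [ 1.8 -1.1 62.1] t 5.45 F [0.4 0.3 0.5] gap 0.0466 grip 0.0
```

```bash
python3 -m handwheel '1.8 -1 16 0 0 0 0.5;0 0 16 0 0 0 0.5;0 0 15 0 0 0 0.5;0 0 15 0 0 0 0.5;0 0 0 0 0 0 0.5;0 0 0 0 0 0 0.5' 30; python3 -m handwheel '0 0 0 0 0 0 0.15;0 0 0 0 0 0 0.15;0 0 0 0 0 0 0.1;0 0 0 0 0 0 0;0 0 0 0 0 0 0;0 0 0 0 0 0 0' 35; python3 -c "
from go import *
delta([.4298,.3368,.041],tool(.613))"
```

```text
time: 5.95
ee_pos: [0.4296, 0.3367, 0.0408]
ee_rot: [[-0.574, 0.819, 0.003], [0.819, 0.574, 0.002], [-0.0, 0.003, -1.0]]
ft_force: [-0.0, 0.2, 0.6]
finger_gap: 0.0468
grip_force: 0.0
time: 6.45
ee_pos: [0.4283, 0.3358, 0.0387]
ee_rot: [[-0.574, 0.819, -0.0], [0.819, 0.574, -0.0], [-0.0, -0.001, -1.0]]
ft_force: [-2.1, -1.4, 5.7]
finger_gap: 0.0102
grip_force: 10.7
turn [-0.03  0.01 -0.1 ] then shift [-0.   1.8 -2.3] | shift-in-current [-0.   1.8 -2.3] t 6.45 F [-2.1 -1.4  5.7] gap 0.0102 grip 10.7
```

```bash
python3 -m handwheel '0 0 -3 0 0 0 0;0 0 -5 0 0 0 0;0 0 -12 1 0 0 0;0 0 -20 1 0 0 0;0 0 -30 2 0 0 0;0 0 -30 2 0 0 0;0 0 -30 1 0 0 0;0 0 -20 1 0 0 0'; python3 -m handwheel '0 0 -10 0 0 0 0;4.6 -6.5 0 0 0 0 0;9.2 -13.1 0 0 0 0 0;11.5 -16.4 0 0 0 0 0;12.7 -18 0 0 0 0 0;11.5 -16.4 0 0 0 0 0;9.2 -13.1 0 0 0 0 0;6.9 -9.8 0 0 0 0 0'; python3 -c "
from go import *
delta([.33,.03,.22],tool(.613,-8))
T=vision.camera('top');S=vision.camera('side')
im=np.zeros((480,800,3),np.uint8)
im[:,:480]=cv2.resize(T['img'][190:350,190:350],(480,480),interpolation=2);im[:320,480:]=cv2.resize(S['img'][170:290,200:320],(320,320),interpolation=2);cv2.imwrite('pics/l.png',im[:,:,::-1])"
```

```text
time: 7.12
ee_pos: [0.4369, 0.3418, 0.1913]
ee_rot: [[-0.574, 0.811, -0.111], [0.819, 0.569, -0.078], [-0.0, -0.136, -0.991]]
ft_force: [0.4, 0.2, -2.2]
finger_gap: 0.0096
grip_force: 35.0
time: 7.78
ee_pos: [0.3209, 0.3418, 0.2091]
ee_rot: [[-0.575, 0.81, -0.117], [0.818, 0.569, -0.082], [0.0, -0.143, -0.99]]
ft_force: [0.2, 0.8, -2.4]
finger_gap: 0.0096
grip_force: 35.0
turn [-0.2  -0.01 -0.05] then shift [-260.2 -171.7   13.2] | shift-in-current [-260.4 -171.5   13.7] t 7.78 F [ 0.2  0.8 -2.4] gap 0.0096 grip 35.0
```

View pics/l.png

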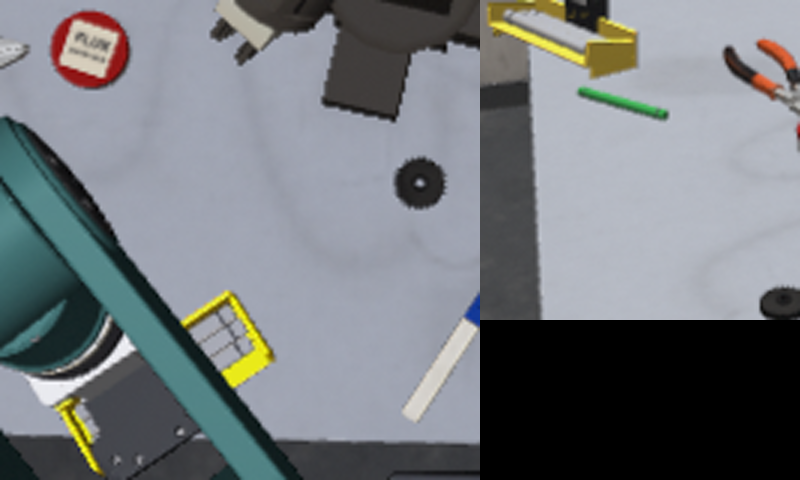

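```bash
python3 -m handwheel '-6.7 -4.4 0.3 0 0 0 0;-13.4 -8.8 0.7 0 0 0 0;-20 -13.2 1 0 0 0 0;-25.1 -16.6 1.3 0 0 0 0;-26.8 -17.7 1.3 0 0 0 0;-26.8 -17.7 1.3 0 0 0 0;-26.8 -17.7 1.3 0 0 0 0;-26.8 -17.7 1.3 0 0 0 0'; python3 -m handwheel '-26.8 -17.7 1.3 0 0 0 0;-25.1 -16.6 1.3 0 0 0 0;-16.7 -11 0.9 0 0 0 0;-10.9 -7.1 0.5 0 0 0 0;-5.9 -3.8 0.3 0 0 0 0;-2.5 -1.6 0.1 0 0 0 0'; python3 -m handwheel '0 0 0 0 0.2 1.5 0;0 0 0 0 0.4 3 0;0 0 0 0 0.5 3.7 0;0 0 0 0 0.5 3.7 0;0 0 0 0 0.5 3.7 0;0 0 0 0 0.5 3.7 0;0 0 0 0 0.4 3 0;0 0 0 0 0.2 1.2 0'; python3 -c "
from go import *
# grasp state: scoop relative to tool: TCP at scoop (27,0,z)
delta([.33,.03,.22],tool(.203,-8))
R=tool(.203,0)
for lip,th in((12,0),):
    pass
"
```

```text
time: 8.55
ee_pos: [0.3295, 0.1338, 0.2179]
ee_rot: [[-0.573, 0.811, -0.114], [0.819, 0.568, -0.081], [-0.001, -0.14, -0.99]]
ft_force: [0.5, -0.4, -3.1]
finger_gap: 0.0097
grip_force: 35.0
time: 9.05
ee_pos: [0.3325, 0.0295, 0.2217]
ee_rot: [[-0.571, 0.813, -0.115], [0.821, 0.566, -0.08], [-0.0, -0.14, -0.99]]
ft_force: [0.4, 0.1, -3.0]
finger_gap: 0.0097
grip_force: 35.0
time: 9.72
ee_pos: [0.3326, 0.0315, 0.2218]
ee_rot: [[-0.195, 0.971, -0.136], [0.981, 0.193, -0.029], [-0.001, -0.139, -0.99]]
ft_force: [-0.5, 0.7, -2.4]
finger_gap: 0.0097
grip_force: 35.0
turn [ 0.01  0.03 -0.41] then shift [-1.  -2.6  2.2] | shift-in-current [-1.  -2.5  2.2] t 9.72 F [-0.5  0.7 -2.4] gap 0.0097 grip 35.0
```

```bash
cat >> go.py <<'E'
def tcp(lx,lz,th,ly=0,o=(0,0)): # box-frame lip (mm), tip deg -> TCP world
    t=np.radians(th);x,z=-53+o[0],-24.7
    return boxw([lx-(x*np.cos(t)-z*np.sin(t)),ly-o[1],lz-(x*np.sin(t)+z*np.cos(t))])
E
python3 - <<'E'
from go import *
for lz,th in((125,-8),(120,3),(94,33)):
    P=tcp(8,lz,th);print(P.round(4));delta(P,tool(.203,th))
E
```

```text
[ 0.5876 -0.0241  0.1421]
turn [ 0.01  0.03 -0.41] then shift [-105.9  247.3   45.8] | shift-in-current [-104.1  248.1   45.9] t 9.72 F [-0.5  0.7 -2.4] gap 0.0097 grip 35.0
[ 0.5834 -0.025   0.1474]
turn [-10.99   0.07  -0.4 ] then shift [-105.9  230.1   86.6] | shift-in-current [-104.2  243.1   41.2] t 9.72 F [-0.5  0.7 -2.4] gap 0.0097 grip 35.0
[ 0.5632 -0.0291  0.1436]
turn [-40.99   0.17  -0.38] then shift [-105.9  136.6  182. ] | shift-in-current [-104.3  223.2   47.8] t 9.72 F [-0.5  0.7 -2.4] gap 0.0097 grip 35.0
```

```bash
python3 -m handwheel '-3.3 7.3 -1 0 0 0 0;-6.5 14.6 -2 0 0 0 0;-9.8 21.9 -3.1 0 0 0 0;-11.5 25.5 -3.6 0 0 0 0;-11.5 25.5 -3.6 0 0 0 0;-11.5 25.5 -3.6 0 0 0 0;-11.5 25.5 -3.6 0 0 0 0;-11.5 25.5 -3.6 0 0 0 0'; python3 -m handwheel '-9.8 21.9 -3.1 0 0 0 0;-8.2 18.2 -2.6 0 0 0 0;-5.7 12.8 -1.8 0 0 0 0;-3.3 7.3 -1 0 0 0 0;-2 4.6 -0.6 0 0 -0.4 0;0 0 0 0 0 0 0;0 0 0 0 0 0 0'; python3 - <<'E'
from go import *
from fit import *
for lz,th in((125,-8),):
    delta(tcp(8,lz,th),tool(.203,th))
T=vision.camera("top");S=vision.camera("side");st=readout.read_state()
A=np.array([[0,1,0],[1,0,0],[0,0,-1.]])
def toW(P): # scoop pts -> world
    return st["ee_pos"]+(P-[.027,0,.0387])@A.T@st["ee_rot"].T
for p in(T,S):
    p["img"]=p["img"].copy()
    for P in SCOOP[:2]:
        uv=np.array([proj(p,X) for X in toW(P)]);h=cv2.convexHull(uv.astype(np.float32));cv2.polylines(p["img"],[np.round(h*16).astype(np.int32)],True,(255,0,255),1,cv2.LINE_AA,4)
print(proj(T,toW(np.array([[0,0,0]]))[0]),proj(S,toW(np.array([[0,0,0]]))[0]))
im=np.zeros((400,800,3),np.uint8)
im[:,:400]=cv2.resize(T['img'][150:260,370:480],(400,400),interpolation=2);im[:,400:]=cv2.resize(S['img'][210:360,300:450],(400,400),interpolation=2);cv2.imwrite('pics/d.png',im[:,:,::-1])
E
```

```text
time: 10.38
ee_pos: [0.5192, -0.0108, 0.2215]
ee_rot: [[-0.197, 0.971, -0.136], [0.98, 0.195, -0.029], [-0.002, -0.139, -0.99]]
ft_force: [0.1, 0.1, -2.5]
finger_gap: 0.0096
grip_force: 35.0
time: 10.97
ee_pos: [0.5868, -0.0261, 0.2222]
ee_rot: [[-0.203, 0.97, -0.136], [0.979, 0.201, -0.029], [-0.0, -0.139, -0.99]]
ft_force: [-0.9, -0.1, -2.7]
finger_gap: 0.0098
grip_force: 35.0
turn [-0.02  0.04  0.1 ] then shift [ 1.8 12.4 79.1] | shift-in-current [ 1.8 12.4 79.1] t 10.97 F [-0.9 -0.1 -2.7] gap 0.0098 grip 35.0
[429.98306084 189.66985557] [400.94876622 251.69717045]
```

View pics/d.png

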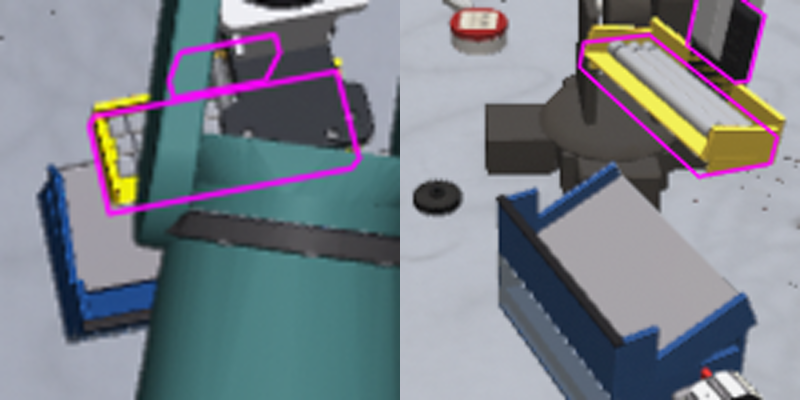

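```bash
cat > off.py <<'E'
from go import *
from fit import *
A=np.array([[0,1,0],[1,0,0],[0,0,-1.]])
st=readout.read_state()
def toW(P,d=(0,0,0)): return st["ee_pos"]+(P-[.027,0,.0387])@A.T@st["ee_rot"].T+d
def m3(p,d,S=4):
    m=np.zeros((480*S,640*S),np.uint8)
    uv=np.array([proj(p,X) for X in toW(SCOOP[0],d)]);cv2.fillConvexPoly(m,cv2.convexHull(((uv+.5)*S*16).astype(np.int32)),1,shift=4)
    return cv2.resize(m*255,(640,480),interpolation=cv2.INTER_AREA)/255.
for n,win in(("top",(180,210,385,407)),("side",(210,285,360,455))):
    p=vision.camera(n);h=cv2.cvtColor(p["img"],cv2.COLOR_RGB2HSV)
    y=((h[...,0]>20)&(h[...,0]<38)&(h[...,1]>120));W=np.zeros((480,640),np.uint8);W[win[0]:win[1],win[2]:win[3]]=1
    y=(y&(W>0)).astype(np.uint8);c=cv2.convexHull(cv2.findNonZero(y));M=np.zeros((480,640),np.uint8);cv2.fillConvexPoly(M,c,1)
    if n=="top":
        f=lambda d:(np.abs(m3(p,(d[0],d[1],0))-M)*W).sum()/M.sum()
        r=minimize(f,[0,0],method="Nelder-Mead",options=dict(initial_simplex=[[0,0],[.006,0],[0,.006]]))
    else:
        f=lambda d:(np.abs(m3(p,d)-M)*W).sum()/M.sum()
        r=minimize(f,[0,0,0],method="Nelder-Mead",options=dict(initial_simplex=[[0,0,0],[.006,0,0],[0,.006,0],[0,0,.006]]))
    print(n,M.sum(),np.round(r.x*1000,1),round(r.fun,3),round(f(np.zeros(3)),3))
E
python3 off.py
```

```text
top 257 [ 4.7 -0. ] 0.044 0.157
side 2452 [-22.4 -58.   46.6] 0.09 0.341
```

```bash
python3 - <<'E'
from go import *
st=readout.read_state();P,R=st["ee_pos"],st["ee_rot"]
for lz,th in((132,-8),(122,0),(116,6),(112,11),(108,16),(105,21),(103,26),(101,30),(101,34),(103,40)):
    P2,R2=tcp(6,lz,th),tool(.203,th);print(lz,th,(R.T@(P2-P)*1000).round(1),np.degrees(Ro.from_matrix(R.T@R2).as_rotvec()).round(1));P,R=P2,R2
E
```

```text
132 -8 [ 1.9  9.7 73.2] [0.1 0.1 0.1]
122 0 [ 0.  -2.6  2.8] [-8. -0.  0.]
116 6 [-0.  -2.9  0.6] [-6.  0. -0.]
112 11 [ 0.  -2.8 -0.5] [-5.  0.  0.]
108 16 [-0.  -3.1 -0.6] [-5.  0. -0.]
105 21 [ 0.  -3.2 -1.6] [-5. -0.  0.]
103 26 [-0.  -3.1 -2.7] [-5.  0. -0.]
101 30 [-0.  -2.7 -1.8] [-4. -0.  0.]
101 34 [ 0.  -1.9 -3.6] [-4.  0. -0.]
103 40 [-0.  -1.8 -7.1] [-6. -0. -0.]
```

```bash
python3 -m handwheel '1 3 12 0 0 0 0;1 3 20 0 0 0 0;0 3 20 0 0 0 0;0 1 14 0 0 0 0;0 0 7 0 0 0 0;0 -1.3 1.4 -4 0 0 0;0 -1.3 1.4 -4 0 0 0;0 0 0 0 0 0 0'; python3 -m handwheel '0 -1.4 0.3 -3 0 0 0;0 -1.5 0.3 -3 0 0 0;0 -1.4 -0.2 -2.5 0 0 0;0 -1.4 -0.3 -2.5 0 0 0;0 -1.5 -0.3 -2.5 0 0 0;0 -1.6 -0.3 -2.5 0 0 0;0 -1.6 -0.8 -2.5 0 0 0;0 -1.6 -0.8 -2.5 0 0 0'; python3 -m handwheel '0 -1.5 -1.4 -2.5 0 0 0;0 -1.6 -1.3 -2.5 0 0 0;0 -1.3 -0.9 -2 0 0 0;0 -1.4 -0.9 -2 0 0 0;0 -1 -1.8 -2 0 0 0;0 -0.9 -1.8 -2 0 0 0;0 0 0 0 0 0 0;0 0 0 0 0 0 0';python3 - <<'E'
from go import *
delta(tcp(6,101,34),tool(.203,34))
T=vision.camera("top");S=vision.camera("side")
im=np.zeros((400,800,3),np.uint8)
im[:,:400]=cv2.resize(T['img'][150:260,370:480],(400,400),interpolation=2);im[:,400:]=cv2.resize(S['img'][240:390,320:470],(400,400),interpolation=2);cv2.imwrite('pics/e.png',im[:,:,::-1])
E
```

```text
time: 11.83
ee_pos: [0.5807, -0.0252, 0.1454]
ee_rot: [[-0.202, 0.979, -0.001], [0.979, 0.202, -0.0], [-0.0, -0.001, -1.0]]
ft_force: [-0.2, -0.1, -2.6]
finger_gap: 0.0099
grip_force: 35.0
time: 12.5
ee_pos: [0.5715, -0.0277, 0.147]
ee_rot: [[-0.203, 0.913, 0.353], [0.979, 0.19, 0.072], [-0.001, 0.36, -0.933]]
ft_force: [0.8, -0.2, -2.4]
finger_gap: 0.0098
grip_force: 35.0
time: 13.17
ee_pos: [0.5611, -0.03, 0.1508]
ee_rot: [[-0.203, 0.812, 0.548], [0.979, 0.169, 0.112], [-0.001, 0.559, -0.829]]
ft_force: [-0.1, -0.9, -0.9]
finger_gap: 0.0097
grip_force: 35.0
turn [0.   0.03 0.1 ] then shift [ 0.4 -0.3 -0.6] | shift-in-current [ 0.4 -0.3 -0.6] t 13.17 F [-0.1 -0.9 -0.9] gap 0.0097 grip 35.0
```

View pics/e.png

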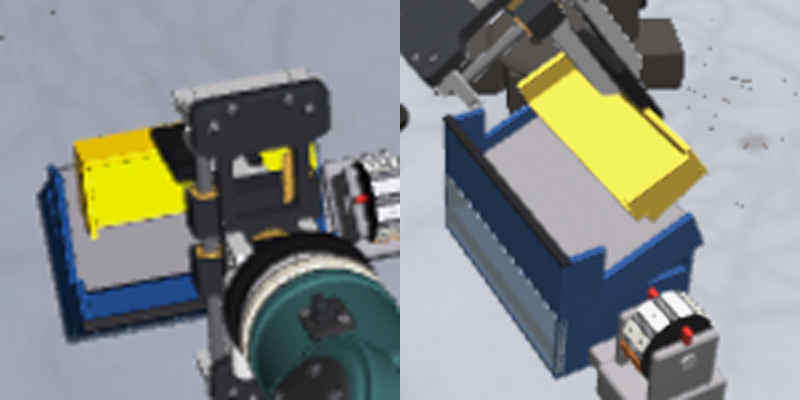

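```bash
python3 -m handwheel '0 10 -15 0 0 0 0;0 16.8 -24.9 0 0 0 0;0 16.8 -24.9 0 0 0 0;0 0 -10 6.8 0 0 0;0 0 0 6.8 0 0 0;0 0 0 6.8 0 0 0;0 0 0 6.8 0 0 0;0 0 0 6.8 0 0 0';python3 -c "
from go import *
delta([.33,.03,.22],tool(.203))
delta([.33,.03,.22],tool(.613))"
```

```text
time: 13.93
ee_pos: [0.5569, -0.0308, 0.2388]
ee_rot: [[-0.203, 0.979, -0.001], [0.979, 0.203, -0.003], [-0.003, -0.001, -1.0]]
ft_force: [0.1, -0.5, -1.1]
finger_gap: 0.0098
grip_force: 35.0
turn [-0.08  0.18  0.06] then shift [ 105.3 -210.    18.8] | shift-in-current [ 105.5 -209.9   18.7] t 13.93 F [ 0.1 -0.5 -1.1] gap 0.0098 grip 35.0
turn [ -0.12   0.16 -23.43] then shift [ 180.2 -150.6   18.8] | shift-in-current [ 105.5 -209.9   18.7] t 13.93 F [ 0.1 -0.5 -1.1] gap 0.0098 grip 35.0
```

```bash
python3 -m handwheel '8 -16 1.4 0 0 0 0;15 -30 2.7 0 0 0 0;15 -30 2.7 0 0 0 0;15 -30 2.7 0 0 0 0;15 -30 2.7 0 0 0 0;15 -30 2.7 0 0 0 0;15 -30 2.7 0 0 0 0;7 -14 1.3 0 0 0 0';python3 -m handwheel '0 0 0 0 0 -5.86 0;0 0 0 0 0 -5.86 0;0 0 0 0 0 -5.86 0;0 0 0 0 0 -5.86 0;12.8 8.5 0 0 0 0 0;25.7 17.1 0 0 0 0 0;25.7 17.1 0 0 0 0 0;25.7 17.1 0 0 0 0 0';python3 -m handwheel '25.7 17.1 0 0 0 0 0;25.7 17.1 0 0 0 0 0;25.7 17.1 0 0 0 0 0;25.7 17.1 0 0 0 0 0;25.7 17.1 0 0 0 0 0;25.7 17.1 0 0 0 0 0;12.8 8.5 0 0 0 0 0;0 0 0 0 0 0 0'; python3 -c "
from go import *
delta([.4283,.3358,.0405],tool(.613))"
```

```text
time: 14.6
ee_pos: [0.3265, 0.0302, 0.218]
ee_rot: [[-0.204, 0.979, 0.001], [0.979, 0.204, -0.001], [-0.001, 0.001, -1.0]]
ft_force: [0.8, -0.6, -0.6]
finger_gap: 0.01
grip_force: 35.0
time: 15.27
ee_pos: [0.3264, 0.1387, 0.2183]
ee_rot: [[-0.575, 0.818, 0.003], [0.818, 0.575, -0.0], [-0.002, 0.002, -1.0]]
ft_force: [0.4, -1.1, -2.4]
finger_gap: 0.0097
grip_force: 35.0
time: 15.93
ee_pos: [0.3204, 0.3412, 0.217]
ee_rot: [[-0.579, 0.815, 0.0], [0.815, 0.579, 0.0], [-0.0, 0.0, -1.0]]
ft_force: [-0.5, -0.3, -1.0]
finger_gap: 0.0095
grip_force: 35.0
turn [0.02 0.01 0.25] then shift [-66.5  85.2 176.5] | shift-in-current [-66.8  84.8 176.6] t 15.93 F [-0.5 -0.3 -1. ] gap 0.0095 grip 35.0
```

```bash
python3 -m handwheel '-16.7 21.2 0 0 0 0 0;-16.7 21.2 0 0 0 0 0;-16.7 21.2 0 0 0 0 0;-16.7 21.2 0 0 0 0 0;0 0 30 0 0 0 0;0 0 35 0 0 0 0;0 0 35 0 0 0 0;0 0 30 0 0 0 0';python3 -m handwheel '0 0 20 0 0 0 0;0 0 12 0 0 0 0;0 0 7 0 0 0 0;0 0 4 0 0 0 0;0 0 0 0 0 0 0;0 0 0 0 0 0 0'; python3 -c "
from go import *
delta([.4283,.3358,.0387],tool(.613))"
```

```text
time: 16.6
ee_pos: [0.4287, 0.3309, 0.0854]
ee_rot: [[-0.575, 0.818, 0.0], [0.818, 0.575, -0.002], [-0.002, -0.001, -1.0]]
ft_force: [0.2, 1.2, -1.4]
finger_gap: 0.0097
grip_force: 35.0
time: 17.1
ee_pos: [0.4294, 0.3324, 0.0457]
ee_rot: [[-0.576, 0.818, 0.003], [0.818, 0.576, 0.001], [-0.001, 0.003, -1.0]]
ft_force: [-0.5, 0.0, -1.7]
finger_gap: 0.0099
grip_force: 35.0
turn [0.17 0.07 0.01] then shift [3.4 1.  7. ] | shift-in-current [3.4 1.  7. ] t 17.1 F [-0.5  0.  -1.7] gap 0.0099 grip 35.0
```

Go down in 1 to 2 mm rows until it touches, then release.

```bash
python3 -m handwheel '0 0 2.5 0 0 0 0;0 0 2 0 0 0 0;0 0 1 0 0 0 0;0 0 0.7 0 0 0 0;0 0 0 0 0 0 0'; python3 -m handwheel '0 0 0.7 0 0 0 0;0 0 0.5 0 0 0 0;0 0 0 0 0 0 0'
```

```text
time: 17.52
ee_pos: [0.4287, 0.332, 0.0387]
ee_rot: [[-0.576, 0.818, 0.001], [0.818, 0.576, -0.0], [-0.001, 0.001, -1.0]]
ft_force: [1.2, -0.6, 3.0]
finger_gap: 0.0096
grip_force: 35.0
time: 17.77
ee_pos: [0.4287, 0.332, 0.0387]
ee_rot: [[-0.576, 0.818, 0.002], [0.818, 0.576, -0.0], [-0.001, 0.001, -1.0]]
ft_force: [-1.6, -2.0, 7.8]
finger_gap: 0.0102
grip_force: 35.0
```

```bash
python3 -m handwheel '0 0 0 0 0 0 0.15;0 0 0 0 0 0 0.25;0 0 0 0 0 0 0.35;0 0 0 0 0 0 0.4;0 0 -15 0 0 0 0.4;0 0 -30 0 0 0 0.4;0 0 -40 0 0 0 0.4;0 0 -40 0 0 0 0.4';python3 -m handwheel '0 0 -40 0 0 0 0.3;13.8 -19.6 0 0 0 0 0;20.7 -29.4 0 0 0 0 0;20.7 -29.4 0 0 0 0 0;13.8 -19.6 0 0 0 0 0;0 0 0 0 0 0 0'; python3 - <<'E'
from go import *
w=boxw([0,-118,80]);print(w)
delta([.33,.0,.2],tool(.203));delta([w[0],w[1],.12],tool(.203))
from meas import *
T=vision.camera("top")
e=np.array(finder.find_in(T,"scoop")[0]["extent"])*[640,480,640,480];print(e)
try:print(fit([(T,scoopmask(T,e))],SCOOP,[.407,.323,.62]))
except Exception as x:print(x)
E
```

```text
time: 18.43
ee_pos: [0.4273, 0.3313, 0.1614]
ee_rot: [[-0.576, 0.818, -0.003], [0.818, 0.576, -0.003], [-0.001, -0.004, -1.0]]
ft_force: [1.7, 1.0, 0.9]
finger_gap: 0.0376
grip_force: 0.0
time: 18.93
ee_pos: [0.3048, 0.332, 0.202]
ee_rot: [[-0.578, 0.816, -0.0], [0.816, 0.578, 0.0], [0.0, -0.0, -1.0]]
ft_force: [-0.2, 0.0, -0.0]
finger_gap: 0.002
grip_force: 0.0
[ 0.54878982 -0.15257701  0.08      ]
turn [-2.000e-02 -2.000e-02  2.371e+01] then shift [-330.3  -42.3    2. ] | shift-in-current [-285.4 -171.5    1.9] t 18.93 F [-0.2  0.  -0. ] gap 0.002 grip 0.0
turn [-2.000e-02 -2.000e-02  2.371e+01] then shift [-523.9  141.2   82. ] | shift-in-current [-536.5  -81.3   81.8] t 18.93 F [-0.2  0.  -0. ] gap 0.002 grip 0.0
[228.032 238.512 293.888 288.624]
(array([0.40863777, 0.31879558, 0.61536461]), np.float64(0.1248277219925182))
```

```bash
python3 -m handwheel '0 0 0 0 0 5.9 0;0 0 0 0 0 5.9 0;0 0 0 0 0 5.9 0;0 0 0 0 0 6 0;-36.7 -4.7 0 0 0 0 0;-36.7 -4.7 0 0 0 0 0;-36.7 -4.7 0 0 0 0 0;-36.7 -4.7 0 0 0 0 0';python3 -m handwheel '-36.7 -4.7 0 0 0 0 0;-36.7 -4.7 0 0 0 0 0;-36.7 -4.7 0 0 0 0 0;-36.7 -4.7 0 0 0 0 0;-36.7 -4.7 0 0 0 0 0;-24.2 21.5 0 0 0 0 0;-24.2 21.5 0 0 0 0 0;-24.2 21.5 0 0 0 0 0';python3 -m handwheel '-24.2 21.5 0 0 0 0 0;-24.2 21.5 0 0 0 0 0;-24.2 21.5 0 0 0 0 0;-24.2 21.5 0 0 0 0 0;-24.2 21.5 0 0 0 0 0;0 0 35 0 0 0 0;0 0 35 0 0 0 0;0 0 10 0 0 0 0'; python3 -m handwheel '0 0 0 0 0 0 0;0 0 0 0 0 0 0'; python3 - <<'E'
from go import *
delta(boxw([-9,-118,84]),tool(.203))
S=vision.camera("side");T=vision.camera("top")
im=np.zeros((400,800,3),np.uint8)
w=proj(S,boxw([0,-118,70]));x,y=int(w[0]),int(w[1]);print(x,y)
im[:,:400]=cv2.resize(S['img'][y-40:y+40,x-40:x+40],(400,400),interpolation=2)
w=proj(T,boxw([0,-118,80]));x,y=int(w[0]),int(w[1])
im[:,400:]=cv2.resize(T['img'][y-40:y+40,x-40:x+40],(400,400),interpolation=2)
cv2.imwrite('pics/w.png',im[:,:,::-1])
E
```

```text
time: 19.7
ee_pos: [0.32, 0.1827, 0.2014]
ee_rot: [[-0.199, 0.98, 0.001], [0.98, 0.199, -0.001], [-0.002, 0.0, -1.0]]
ft_force: [0.3, -0.4, 0.3]
finger_gap: 0.0004
grip_force: 0.0
time: 20.37
ee_pos: [0.4116, -0.0615, 0.202]
ee_rot: [[-0.195, 0.981, 0.001], [0.981, 0.195, -0.001], [-0.002, 0.001, -1.0]]
ft_force: [-0.3, 1.3, 0.1]
finger_gap: 0.0003
grip_force: 0.0
time: 21.03
ee_pos: [0.5371, -0.1565, 0.115]
ee_rot: [[-0.196, 0.98, -0.01], [0.981, 0.196, 0.003], [0.005, -0.009, -1.0]]
ft_force: [-1.1, -0.6, -1.6]
finger_gap: 0.0004
grip_force: 0.0
time: 21.2
ee_pos: [0.5395, -0.1565, 0.122]
ee_rot: [[-0.198, 0.98, -0.0], [0.98, 0.198, -0.001], [-0.0, -0.0, -1.0]]
ft_force: [-0.1, 0.1, 0.9]
finger_gap: 0.0003
grip_force: 0.0
turn [-0.03  0.02 -0.23] then shift [ 1.9  0.9 38. ] | shift-in-current [ 1.9  0.9 38. ] t 21.2 F [-0.1  0.1  0.9] gap 0.0003 grip 0.0
420 357
```

View pics/w.png

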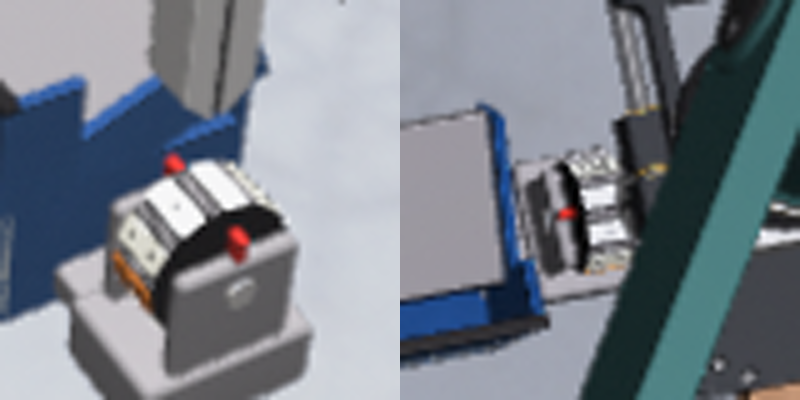

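```bash
python3 -m handwheel '1.9 0 19 0 0 -0.2 0;0 0 15 0 0 0 0;0 0 2 0 0 0 0;0 0 0 0 0 0 0;0 0 1 0 0 0 0;0 0 0 0 0 0 0'; python3 -m handwheel '0 0 1 0 0 0 0;0 0 0 0 0 0 0'
```

```text
time: 21.8
ee_pos: [0.5402, -0.1544, 0.0871]
ee_rot: [[-0.202, 0.979, 0.004], [0.979, 0.202, -0.002], [-0.003, 0.003, -1.0]]
ft_force: [-0.2, 0.6, 0.3]
finger_gap: 0.0006
grip_force: 0.0
time: 21.97
ee_pos: [0.5396, -0.1542, 0.085]
ee_rot: [[-0.202, 0.979, 0.002], [0.979, 0.202, -0.001], [-0.002, 0.002, -1.0]]
ft_force: [0.1, 0.9, -0.3]
finger_gap: 0.0006
grip_force: 0.0
```

```bash
python3 -m handwheel '0 0 1 0 0 0 0;0 0 0 0 0 0 0'; python3 -m handwheel '0 0 1 0 0 0 0;0 0 0 0 0 0 0'
```

```text
time: 22.13
ee_pos: [0.5392, -0.154, 0.0832]
ee_rot: [[-0.202, 0.979, 0.001], [0.979, 0.202, -0.001], [-0.001, 0.001, -1.0]]
ft_force: [0.6, 0.3, -0.4]
finger_gap: -0.0001
grip_force: 0.0
time: 22.3
ee_pos: [0.539, -0.154, 0.0819]
ee_rot: [[-0.202, 0.979, 0.0], [0.979, 0.202, -0.001], [-0.001, 0.0, -1.0]]
ft_force: [-0.8, 0.4, 0.2]
finger_gap: 0.0001
grip_force: 0.0
```

```bash
python3 -m handwheel '0 0 1 0 0 0 0;0 0 0 0 0 0 0'; python3 -m handwheel '0 0 1 0 0 0 0;0 0 0 0 0 0 0';python3 -m handwheel '0 0 0 0 0 0 0;0 0 0 0 0 0 0'
```

```text
time: 22.47
ee_pos: [0.539, -0.154, 0.0809]
ee_rot: [[-0.202, 0.979, 0.0], [0.979, 0.202, -0.001], [-0.001, 0.0, -1.0]]
ft_force: [-0.3, -0.1, -0.9]
finger_gap: 0.0004
grip_force: 0.0
time: 22.63
ee_pos: [0.539, -0.154, 0.0799]
ee_rot: [[-0.202, 0.979, 0.0], [0.979, 0.202, -0.001], [-0.001, 0.0, -1.0]]
ft_force: [-0.1, -0.7, 0.5]
finger_gap: 0.0002
grip_force: 0.0
time: 22.8
ee_pos: [0.5391, -0.1541, 0.0801]
ee_rot: [[-0.202, 0.979, 0.001], [0.979, 0.202, -0.001], [-0.001, 0.0, -1.0]]
ft_force: [-0.1, 0.3, -0.0]
finger_gap: 0.0007
grip_force: 0.0
```

```bash
python3 -m handwheel '0 0 0.6 0 0 0 0;0 0 0 0 0 0 0'; python3 -m handwheel '0 0 0.5 0 0 0 0;0 0 0 0 0 0 0';python3 -c "
from go import *
delta(boxw([0,-118,80]),tool(.203))"
```

```text
time: 22.97
ee_pos: [0.5393, -0.1541, 0.0797]
ee_rot: [[-0.202, 0.979, 0.001], [0.979, 0.202, -0.001], [-0.001, 0.001, -1.0]]
ft_force: [0.8, -0.6, 0.7]
finger_gap: 0.0008
grip_force: 0.2
time: 23.13
ee_pos: [0.5393, -0.1541, 0.0796]
ee_rot: [[-0.202, 0.979, 0.001], [0.979, 0.202, -0.001], [-0.001, 0.001, -1.0]]
ft_force: [-0.1, 0.1, 2.3]
finger_gap: 0.0007
grip_force: 1.2
turn [0.06 0.06 0.01] then shift [-0.4  9.6 -0.4] | shift-in-current [-0.4  9.6 -0.4] t 23.13 F [-0.1  0.1  2.3] gap 0.0007 grip 1.2
```

```bash
python3 -m handwheel '0 0 0.4 0 0 0 0;0 0 0.3 0 0 0 0;0 0 0 0 0 0 0'; python3 -m handwheel '0 2 0 0 0 0 0;0 2 0 0 0 0 0;0 0 0 0 0 0 0';  python3 -c "
from go import *
delta(boxw([0,-118,80]),tool(.203))"
```

```text
time: 23.38
ee_pos: [0.5394, -0.1541, 0.0794]
ee_rot: [[-0.202, 0.979, 0.002], [0.979, 0.202, -0.001], [-0.001, 0.001, -1.0]]
ft_force: [-1.7, 0.5, 5.4]
finger_gap: 0.0008
grip_force: 2.8
time: 23.63
ee_pos: [0.5439, -0.1532, 0.0801]
ee_rot: [[-0.202, 0.979, 0.003], [0.979, 0.202, -0.001], [-0.002, 0.003, -1.0]]
ft_force: [-1.3, 1.1, 6.5]
finger_gap: 0.0006
grip_force: 3.6
turn [0.15 0.09 0.02] then shift [-0.4  4.9  0.1] | shift-in-current [-0.4  4.9  0.1] t 23.63 F [-1.3  1.1  6.5] gap 0.0006 grip 3.6
```

```bash
python3 -m handwheel '0 2 0 0 0 0 0;0 2 0 0 0 0 0;0 2 0 0 0 0 0;0 2 0 0 0 0 0;0 2 0 0 0 0 0;0 2 0 0 0 0 0;0 2 0 0 0 0 0;0 0 0 0 0 0 0'; cat > wh.py <<'E'
from go import *
from scipy.optimize import minimize_scalar
S=vision.camera("side");h=cv2.cvtColor(S["img"],cv2.COLOR_RGB2HSV)
w=proj(S,boxw([0,-118,70]));x,y=int(w[0]),int(w[1])
m=((h[...,0]>6)&(h[...,0]<20)&(h[...,1]>130)&(h[...,2]>90)).astype(np.uint8);Z=np.zeros_like(m);Z[y-30:y+40,x-35:x+30]=1;m*=Z
red=(((h[...,0]<5)|(h[...,0]>174))&(h[...,1]>150)&(h[...,2]>90)).astype(np.uint8)*Z
n,L,s,c=cv2.connectedComponentsWithStats(m);i=1+np.argmax(s[1:,4]) if n>1 else 0;print("orange",s[i],c[i].round(1))
n,L2,s2,c2=cv2.connectedComponentsWithStats(red);print("red",[(int(s2[k,4]),c2[k].round(1)) for k in range(1,n) if s2[k,4]>3])
print("pred pointers",[proj(S,boxw([0,-118+d,77])).round(1) for d in(-16.5,16.5)])
for th in np.arange(.3,2.2,.2):
    b=1.885-th;q=[proj(S,boxw([-25*np.sin(b+e),-118+d,55+25*np.cos(b+e)])) for e in(-.31,.31) for d in(-10,10)]
    print(round(th,1),np.mean(q,0).round(1),"area",cv2.contourArea(cv2.convexHull(np.array(q,np.float32))).round())
delta(boxw([0,-118,80]),tool(.203))
E
python3 wh.py
```

```text
time: 24.3
ee_pos: [0.5576, -0.1504, 0.0787]
ee_rot: [[-0.202, 0.979, 0.002], [0.979, 0.202, -0.001], [-0.001, 0.002, -1.0]]
ft_force: [1.1, 0.8, 3.6]
finger_gap: 0.0005
grip_force: 2.2
orange [404 358  11  13  75] [409.4 363.9]
red [(10, array([414.5, 349.2])), (20, array([427.2, 364.8]))]
pred pointers [array([427.7, 361.9]), array([414.9, 347.5])]Traceback (most recent call last):
  File "wh.py", line 12, in <module>
    print(round(th,1),np.mean(q,0).round(1),"area",cv2.contourArea(cv2.convexHull(np.array(q,np.float32))).round())
                                                   ^^^^^^^^^^^^^^^^^^^^^^^^^^^^^^^^^^^^^^^^^^^^^^^^^^^^^^^^^^^^^
AttributeError: 'float' object has no attribute 'round'
```

```bash
sed -i 's/,"area",.*$/)/' wh.py; python3 -m handwheel '0 0 -6 0 0 0 0;0 -6 -6 0 0 0 0;0 -8 0 0 0 0 0;0 -4 0 0 0 0 0;0 0 0 0 0 0 0;0 0 0 0 0 0 0'; python3 wh.py
```

```text
time: 24.85
ee_pos: [0.5384, -0.1541, 0.09]
ee_rot: [[-0.201, 0.98, 0.0], [0.98, 0.201, -0.0], [-0.0, -0.0, -1.0]]
ft_force: [-0.1, 0.5, 0.7]
finger_gap: 0.0006
grip_force: 0.0
orange [404 358  11  13  75] [409.3 363.9]
red [(20, array([427.2, 364.8]))]
pred pointers [array([427.7, 361.9]), array([414.9, 347.5])]
0.3 [407.  370.1]
0.5 [407.4 367.8]
0.7 [408.4 365.4]
0.9 [409.9 363. ]
1.1 [411.7 360.6]
1.3 [413.9 358.4]
1.5 [416.3 356.5]
1.7 [418.9 354.9]
1.9 [421.5 353.7]
2.1 [424.1 352.9]
turn [ 0.    0.03 -0.01] then shift [-0.6 10.2 10. ] | shift-in-current [-0.6 10.2 10. ] t 24.9 F [ 0.3 -0.4 -0.3] gap 0.0007 grip 0.0
```

```bash
python3 -m handwheel '0 0 6 0 0 0 0;0 0 4 0 0 0 0;0 0 0 0 0 0 0;0 0 0 0 0 0 0'; python3 -m handwheel '0 0 0.6 0 0 0 0;0 0 0.3 0 0 0 0;0 0 0 0 0 0 0'
```

```text
time: 25.23
ee_pos: [0.539, -0.1539, 0.0797]
ee_rot: [[-0.202, 0.979, -0.0], [0.979, 0.202, -0.0], [-0.0, -0.0, -1.0]]
ft_force: [0.3, 0.5, -0.8]
finger_gap: 0.0004
grip_force: 0.0
time: 25.48
ee_pos: [0.5391, -0.1539, 0.0796]
ee_rot: [[-0.202, 0.979, 0.001], [0.979, 0.202, -0.001], [-0.001, 0.0, -1.0]]
ft_force: [-0.8, 0.3, 1.6]
finger_gap: 0.0005
grip_force: 0.9
```

```bash
python3 -m handwheel '0 0 0.5 0 0 0 0;0 0 0.3 0 0 0 0;0 0 0 0 0 0 0'; python3 -m handwheel '0 2 0 0 0 0 0;0 2 0 0 0 0 0;0 2 0 0 0 0 0;0 2 0 0 0 0 0;0 2 0 0 0 0 0;0 2 0 0 0 0 0;0 2 0 0 0 0 0;0 2 0 0 0 0 0';python3 -m handwheel '0 2 0 0 0 0 0;0 0 0 0 0 0 0';python3 wh.py
```

```text
time: 25.73
ee_pos: [0.5392, -0.154, 0.0794]
ee_rot: [[-0.202, 0.979, 0.001], [0.979, 0.202, -0.001], [-0.001, 0.001, -1.0]]
ft_force: [-2.3, 0.9, 3.9]
finger_gap: 0.0004
grip_force: 2.5
time: 26.4
ee_pos: [0.5555, -0.1506, 0.0794]
ee_rot: [[-0.202, 0.979, 0.002], [0.979, 0.202, -0.001], [-0.001, 0.002, -1.0]]
ft_force: [-0.6, 1.2, 4.1]
finger_gap: 0.0005
grip_force: 1.8
time: 26.57
ee_pos: [0.5575, -0.1502, 0.0787]
ee_rot: [[-0.202, 0.979, 0.002], [0.979, 0.202, -0.001], [-0.001, 0.002, -1.0]]
ft_force: [1.3, 1.1, 3.6]
finger_gap: 0.0003
grip_force: 2.0
orange [412 351  13  11  78] [418.2 355.7]
red [(11, array([414.4, 349.4])), (20, array([427.2, 364.8]))]
pred pointers [array([427.7, 361.9]), array([414.9, 347.5])]
0.3 [407.  370.1]
0.5 [407.4 367.8]
0.7 [408.4 365.4]
0.9 [409.9 363. ]
1.1 [411.7 360.6]
1.3 [413.9 358.4]
1.5 [416.3 356.5]
1.7 [418.9 354.9]
1.9 [421.5 353.7]
2.1 [424.1 352.9]
turn [0.11 0.05 0.02] then shift [-0.5 -9.  -1.3] | shift-in-current [-0.5 -9.  -1.3] t 26.62 F [0.5 1.9 3.5] gap 0.0003 grip 1.9
```

```bash
python3 -m handwheel '0 0 -6 0 0 0 0;0 0 -10 0 0 0 0;0 -8 -10 0 0 0 0;0 -6 -10 0 0 0 0;0 0 0 0 0 0 0;0 0 0 0 0 0 0'; cat >> wh.py <<'E'
# local pattern fit: top line centre from red pointers; fit orange quad
M=m.astype(float)
bias=np.array([-.3,2.4])
def quad(th,b):
    be=1.885-th;q=np.array([proj(S,boxw([-25*np.sin(be+e),-118+d,55+25*np.cos(be+e)])) for e in(-.27,.27) for d in(-9,9)])+b
    mm=np.zeros((1920,2560),np.uint8);cv2.fillConvexPoly(mm,cv2.convexHull(((q+.5)*64).astype(np.int32)),1,shift=4);return cv2.resize(mm*255,(640,480),interpolation=cv2.INTER_AREA)/255.
res=[(np.abs(quad(t,bias)-M).sum()/M.sum(),round(t,2)) for t in np.arange(1.2,2.3,.03)];print(sorted(res)[:4])
from scipy.optimize import minimize
r=minimize(lambda a:np.abs(quad(a[0],a[1:])-M).sum()/M.sum(),[sorted(res)[0][1],*bias],method="Nelder-Mead",options=dict(initial_simplex=[[1.8,-.3,2.4],[1.6,-.3,2.4],[1.8,.7,2.4],[1.8,-.3,1.4]]));print(r.x,r.fun)
v=S["img"][y-35:y+45,x-40:x+40];cv2.imwrite("pics/wf.png",cv2.resize(v,(600,600),interpolation=2)[:,:,::-1])
E
python3 wh.py | grep -v '^[0-9]'
```

```text
time: 27.12
ee_pos: [0.5432, -0.1538, 0.1162]
ee_rot: [[-0.201, 0.98, 0.003], [0.98, 0.201, -0.002], [-0.002, 0.003, -1.0]]
ft_force: [0.4, 0.0, -0.5]
finger_gap: 0.0007
grip_force: 0.0
orange [412 351  13  11  79] [418.1 355.8]
red [(11, array([414.4, 349.4])), (20, array([427.2, 364.8]))]
pred pointers [array([427.7, 361.9]), array([414.9, 347.5])]
turn [ 0.09  0.09 -0.02] then shift [-0.3  5.9 35.2] | shift-in-current [-0.2  5.9 35.2] t 27.17 F [0.9 0.1 0. ] gap 0.0005 grip 0.0
[(np.float64(0.4945644080416977), np.float64(1.77)), (np.float64(0.5073219161082154), np.float64(1.8)), (np.float64(0.5096550012410027), np.float64(1.74)), (np.float64(0.5190866219905684), np.float64(1.71))]
[ 1.77848481 -1.30337501  1.33087648] 0.3149168528170762
```

```bash
python3 -m handwheel '0 4 15 0 0 0 0;0 0 14 0 0 0 0;0 0 5 0 0 0 0;0 0 0.5 0 0 0 0;0 0 0 0 0 0 0;0 0 0 0 0 0 0'; python3 -m handwheel '0 0 0.6 0 0 0 0;0 0 0.3 0 0 0 0;0 0 0 0 0 0 0'
```

```text
time: 27.67
ee_pos: [0.547, -0.152, 0.0803]
ee_rot: [[-0.202, 0.979, 0.001], [0.979, 0.202, 0.0], [-0.0, 0.001, -1.0]]
ft_force: [-0.3, 0.8, 1.8]
finger_gap: 0.0005
grip_force: 1.3
time: 27.92
ee_pos: [0.5472, -0.152, 0.0802]
ee_rot: [[-0.202, 0.979, 0.001], [0.979, 0.202, -0.0], [-0.0, 0.001, -1.0]]
ft_force: [-1.2, 1.6, 6.3]
finger_gap: 0.0003
grip_force: 2.8
```

```bash
python3 -m handwheel '0 1.3 0 0 0 0 0;0 1.3 0 0 0 0 0;0 1.2 0 0 0 0 0;0 0 0 0 0 0 0;0 0 0 0 0 0 0';python3 -m handwheel '0 0 -6 0 0 0 0;0 0 -15 0 0 0 0;0 0 -25 0 0 0 0;0 -10 -20 0 0 0 0;0 0 0 0 0 0 0;0 0 0 0 0 0 0'; python3 wh.py | grep -v '^[0-9]'
```

```text
time: 28.33
ee_pos: [0.5511, -0.1513, 0.0801]
ee_rot: [[-0.202, 0.979, 0.002], [0.979, 0.202, -0.0], [-0.001, 0.002, -1.0]]
ft_force: [-1.2, 2.3, 6.2]
finger_gap: 0.0004
grip_force: 2.5
time: 28.83
ee_pos: [0.5414, -0.1543, 0.1462]
ee_rot: [[-0.201, 0.98, 0.003], [0.98, 0.201, -0.002], [-0.003, 0.003, -1.0]]
ft_force: [0.7, -0.6, 0.2]
finger_gap: 0.0007
grip_force: 0.0
orange [415 349  13  11  69] [420.8 354.3]
red [(12, array([414.3, 349.5])), (20, array([427.2, 364.8]))]
pred pointers [array([427.7, 361.9]), array([414.9, 347.5])]
turn [ 0.01  0.05 -0.02] then shift [-0.4  8.2 64.6] | shift-in-current [-0.4  8.2 64.6] t 28.88 F [0.1 0.3 0.1] gap 0.0004 grip 0.0
[(np.float64(0.5364023870417732), np.float64(2.01)), (np.float64(0.5380505825518613), np.float64(1.98)), (np.float64(0.5670360897982382), np.float64(1.95)), (np.float64(0.571696504688832), np.float64(1.92))]
[ 2.16809058 -4.06002356  1.75772141] 0.17863029269678887
```

View pics/wf.png

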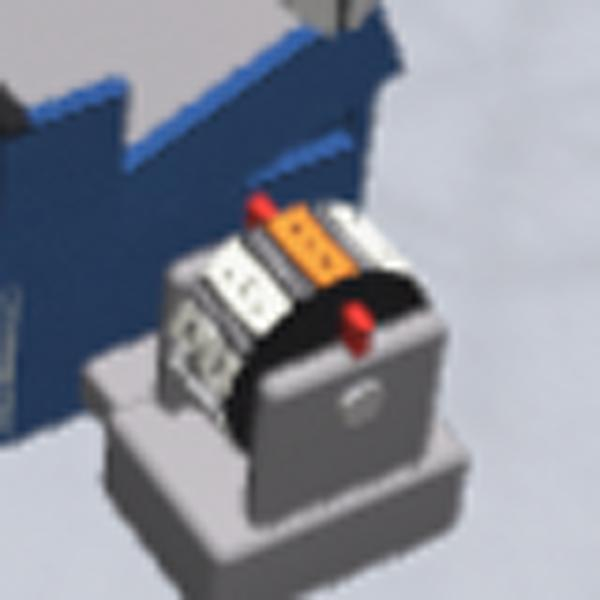

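```bash
python3 -m handwheel '0 -25 -20 0 0 0 0;-10 -35 -10 0 0 0 0;-10 -35 0 0 0 0 0;-15 -35 0 0 0 0 0;-15 -35 0 0 0 0 0;-15 -35 0 0 0 0 0;0 0 0 0 0 0 0;0 0 0 0 0 0 0'; cat >> wh.py <<'E'
for b in((-.5,0),(0,0),(-.5,.7),(-.5,-.7)):
    print("fit",b,sorted([(round(np.abs(quad(t,np.array(b))-M).sum()/M.sum(),3),round(t,2)) for t in np.arange(1.5,2.3,.03)])[:3])
T=vision.camera("top")
for p in(T,S):
    for t in("shaft_1","scoop","flux_tin","gear_black","marker_blue","battery_9v"):
        for r in finder.find_in(p,t)[:5]:
            e=np.array(r["extent"])*[640,480,640,480]
            if r["score"]>.3:print(t,round(r["score"],2),e.round(0),at(p,(e[0]+e[2])/2,(e[1]+e[3])/2,.02)[:2].round(3))
from meas import *
for p in(T,S):
    e=np.array(finder.find_in(p,"scoop")[0]["extent"])*[640,480,640,480];print(fit([(p,scoopmask(p,e))],SCOOP,[.407,.323,.62]))
E
python3 wh.py | grep -v '^[0-9]'
```

```text
time: 29.55
ee_pos: [0.3565, -0.2581, 0.1733]
ee_rot: [[-0.198, 0.98, -0.001], [0.98, 0.198, 0.001], [0.002, -0.001, -1.0]]
ft_force: [-0.6, -0.1, 0.1]
finger_gap: 0.0003
grip_force: 0.0
orange [415 349  13  11  57] [420.9 354.4]
red [(12, array([414.3, 349.5])), (20, array([427.2, 364.8]))]
pred pointers [array([427.7, 361.9]), array([414.9, 347.5])]
turn [-0.02 -0.09 -0.09] then shift [ 64.1 208.5  93.6] | shift-in-current [ 64.3 208.4  93.6] t 29.6 F [-0.5  0.6 -0.4] gap 0.0004 grip 0.0
[(np.float64(0.7656002751977984), np.float64(2.01)), (np.float64(0.7675954592363261), np.float64(1.98)), (np.float64(0.8004815961472308), np.float64(1.95)), (np.float64(0.80171998624011), np.float64(1.92))]
[ 1.89911261 -0.13693245  0.6353296 ] 0.6513243894048848
fit (-0.5, 0) [(np.float64(0.689), np.float64(1.89)), (np.float64(0.707), np.float64(1.86)), (np.float64(0.715), np.float64(1.83))]
fit (0, 0) [(np.float64(0.706), np.float64(1.83)), (np.float64(0.71), np.float64(1.86)), (np.float64(0.735), np.float64(1.89))]
fit (-0.5, 0.7) [(np.float64(0.646), np.float64(1.92)), (np.float64(0.676), np.fl
[... 255 characters left out ...]
1. 292. 291.] [0.406 0.315]
flux_tin 0.91 [208. 194. 232. 223.] [0.533 0.41 ]
gear_black 0.77 [320. 241. 338. 263.] [0.44  0.163]
marker_blue 0.63 [328. 283. 361. 332.] [0.318 0.127]
battery_9v 0.8 [444. 292. 469. 304.] [ 0.343 -0.122]
marker_blue 0.47 [230. 293. 244. 295.] [0.28  0.146]
battery_9v 0.75 [281. 384. 297. 416.] [ 0.342 -0.141]
(array([0.40940987, 0.31830065, 0.61202463]), np.float64(0.05030949758857708))Traceback (most recent call last):
  File "wh.py", line 34, in <module>
    e=np.array(finder.find_in(p,"scoop")[0]["extent"])*[640,480,640,480];print(fit([(p,scoopmask(p,e))],SCOOP,[.407,.323,.62]))
               ~~~~~~~~~~~~~~~~~~~~~~~~~^^^
IndexError: list index out of range
```

```bash
python3 - <<'E'
from go import *
T=vision.camera("top");h=cv2.cvtColor(T["img"],cv2.COLOR_RGB2HSV)
for z in(64,58,30,10):
    for x in(-39,-33,-27,-15): print(z,x,[tuple(int(a) for a in h[tuple(np.round(proj(T,boxw([x,y,z]))[::-1]).astype(int))][1:]) for y in range(-65,66,26)])
E
```

```text
64 -39 [(201, 47), (177, 82), (187, 124), (190, 126), (191, 127), (198, 125)]
64 -33 [(194, 54), (197, 137), (199, 132), (198, 134), (197, 132), (200, 126)]
64 -27 [(108, 64), (197, 133), (195, 128), (194, 83), (197, 132), (197, 131)]
64 -15 [(13, 154), (15, 154), (13, 155), (13, 154), (12, 154), (12, 155)]
58 -39 [(155, 51), (190, 129), (187, 124), (190, 126), (199, 127), (162, 74)]
58 -33 [(194, 88), (197, 137), (197, 133), (198, 134), (197, 132), (200, 126)]
58 -27 [(108, 64), (196, 130), (198, 135), (197, 133), (197, 133), (198, 134)]
58 -15 [(13, 154), (13, 154), (13, 154), (13, 154), (12, 154), (13, 154)]
30 -39 [(116, 66), (113, 61), (156, 72), (163, 75), (20, 50), (21, 49)]
30 -33 [(196, 135), (196, 135), (199, 132), (196, 133), (195, 132), (195, 131)]
30 -27 [(197, 133), (198, 134), (195, 132), (198, 134), (195, 132), (199, 132)]
30 -15 [(13, 153), (13, 154), (13, 154), (15, 155), (13, 154), (196, 139)]
10 -39 [(11, 48), (21, 49), (20, 50), (22, 47), (36, 50), (20, 51)]
10 -33 [(195, 131), (197, 131), (199, 133), (196, 133), (193, 132), (194, 84)]
10 -27 [(196, 134), (195, 135), (196, 133), (197, 133), (196, 130), (198, 125)]
10 -15 [(13, 154), (13, 154), (13, 154), (13, 154), (13, 154), (199, 122)]
```

Only blue shows in the slot and the deck is bare, so no shaft is stuck there. They must have gone through, since none is left on the table or in the scoop.

```bash
python3 -c "
from plant import job_done
print(job_done())"
```

```text
the job is handed in; nothing more can be done
None
```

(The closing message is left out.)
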